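Light the case and point out the ring cone and the dish

TASK

A customer is here to be sized: first switch on the case light by pressing down the raised far half of the black rocker on the brushed steel base. Then point at the tip of the tallest white ring cone, with the fingertips a couple of centimetres straight above it, and stay there for a good two seconds; after that point in the same way at the middle of the rose-gold dish, fingertips a couple of centimetres above its rim, for at least two seconds, and finish there, still pointing. Do not touch the cone or the dish, do not point at the other two cones, pick nothing up and leave everything else where it is.

Things in the scene. Friction and masses are not known exactly. Their poses are not given: they have to be found in the camera images.
- rocker (a joint): black rocker switch, 48 x 28 mm plate, on top of the steel base; rad: 0 = off (far half, +x of the base, raised; it starts between 0 and 0.05), 0.36 = on (far half fully down, stop). It stays where it is left; about 3 N on the middle of the far half moves it. Even when down the plate stands 5 mm proud of its bezel. A small white line marks the far half.
- rocker_press (a point): the point to press: on the upper surface of the rocker's far half, 16 mm from its pivot line; moves with the rocker, about 46 mm above the counter when off and 40 mm when on
- switch_base: brushed steel block fixed to the counter, 110 (x) x 80 (y) x 30 mm high; origin at the centre of its underside, z up. The rocker sits in the middle of its top, its 48 mm length along the base's x, pivot line along y; the base's +x points away from the robot, turned by up to 0.4 rad either way
- cone_tall: tallest of three white resin ring cones, 115 mm high, foot 60 mm across, tip 8 mm across, loose, upright; origin at the centre of its underside, z up, the tip straight above it
- cone_mid: middle white ring cone, 85 mm high, foot 56 mm across; origin at the centre of its underside, z up; not to be pointed at
- cone_short: shortest white ring cone, 60 mm high, foot 52 mm across; origin at the centre of its underside, z up; not to be pointed at. The three cones swap places from run to run
- dish: rose-gold plated round open dish, 90 mm across the rim, rim 18 mm high, loose; origin at the centre of its underside, z up
- riser: clear acrylic ring riser of three steps 25, 45 and 65 mm high, 120 x 100 mm, loose; origin at the centre of its underside, z up; leave alone
- band0: plain gold ring 23 mm across, 6 mm high, lying on the riser's top step; leave alone
- band1: plain gold ring 23 mm across, 6 mm high, lying on the riser's lowest step; leave alone
- sizing_bar: silver-tone tapered sizing bar with black handle, 245 mm long along its x, 22 mm high, lying behind the cones; origin at the centre of its underside, z up; leave alone
- ring_box: closed dark wooden ring box, 52 x 52 x 41 mm; origin at the centre of its underside, z up; leave alone
- loupe: folded loupe, about 60 x 28 x 14 mm; origin under its lens; leave alone
- caliper: steel caliper lying flat, 180 mm long along its x, 10 mm high; origin under the middle of its beam; leave alone
- brush: small wooden brush lying flat, 150 mm long along its x, 18 mm high; origin at its underside; leave alone
Not all that is in view belongs to the job. Leave any blue or orange look-alike of the switch_base alone.

How it is judged:
On the way, in this order (a step that is already met when the one before it is completed fails the run):
1. the rocker is pressed to on (value of joint rocker above 0.3 rad), for 0.2 s.
2. the fingers point at the tip of the tallest cone from just above and stay 1.5 s, light on (horizontal distance between the grasp point and cone_tall below 0.022 m and z of the grasp point in the frame of cone_tall between 0.133 and 0.185 m and value of joint rocker above 0.3 rad), for 1.5 s.
3. the fingers point at the middle of the dish from just above and stay 1.5 s, light on (horizontal distance between the grasp point and dish below 0.025 m and z of the grasp point in the frame of dish between 0.036 and 0.088 m and value of joint rocker above 0.3 rad), for 1.5 s.
At the end, for the whole second after the job is handed in: The rocker is on (past 0.30 rad), the point between the finger pads (some 19 mm behind the fingertips) is within 25 mm of the dish's axis and 18 to 70 mm above its rim, the cones and dish stand upright and no loose thing is more than 10 mm from where it began (all of step 3 and angle between each of cone_tall, cone_mid, cone_short, dish's own z axis and vertical below 0.1 rad and distance of each of cone_tall, cone_mid, cone_short, dish, riser, sizing_bar, ring_box, loupe, caliper, brush, band0, band1 from where it was at the start of the episode below 0.01 m); the robot touches nothing.
It fails at once if the tallest cone is touched by the robot (contact force between any of the fingers, the arm and cone_tall above 0.4 N).
It fails at once if the dish is touched by the robot (contact force between any of the fingers, the arm and dish above 0.4 N).
It fails at once if the middle cone is pointed at (fingers brought close above its tip) (horizontal distance between the grasp point and cone_mid below 0.015 m and z of the grasp point in the frame of cone_mid between 0.085 and 0.135 m).
It fails at once if the shortest cone is pointed at (fingers brought close above its tip) (horizontal distance between the grasp point and cone_short below 0.015 m and z of the grasp point in the frame of cone_short between 0.06 and 0.11 m).
It fails at once if a cone, the dish or another loose thing is shifted or lifted by more than 10 mm (distance of any of cone_tall, cone_mid, cone_short, dish, riser, sizing_bar, ring_box, loupe, caliper, brush, band0, band1 from where it was at the start of the episode above 0.01 m).
It also fails if it takes over 53 s, if anything falls off the work surface, if the arm or the gripper's body presses on something with over 40 N, if the wrist force passes 120 N, or if a joint passes its speed limit or range.

ROBOT

A 6-joint arm with a two-finger parallel gripper is mounted at the origin on the work surface. World frame = base frame: x ahead of the robot, y to its left, z up, the work surface at z = 0. Lengths are in m, angles in rad, forces in N, time in s.
With the tool pointing down it reaches from about 0.275 to 0.825 m from the base axis. Payload 4.9 kg.
Tool frame: the origin (TCP) lies midway between the tips of the shut fingers; the grasp point (between the pads) lies 19 mm behind it (grip_point_offset is the distance from the TCP to the grasp point, in m); z points along the fingers, y is the line along which they close (so a half turn about z gives the same grasp; the last joint's range is limited). The gripper opens to 85 mm and grips with 20 to 120 N. Pads are 22 mm wide; open, the fingers measure 114 mm over their backs; the gripper's body (76 mm by 85 mm) begins 54 mm behind the grasp point. The pads swing forward as they close: fully open they stand 13 mm farther back than shut.
Start: joints at [1.014, 0.326, -0.193, 1.052, 0, 1.437], TCP at [0.226, 0.502, 0.231] pointing down, gripper open.
Joint ranges: [-2.65, 2.65], [-0.97, 1.79], [-1.3, 1.35], [-1.93, 2.1], [-1.47, 1.37], [-3.14, 3.14]. Speed limits (rad/s): [2.57, 2.57, 3.14, 3.14, 3.14, 3.14].

INTERFACE

Orientations are given as a rotation vector (axis times angle).
In Python, from cell import * gives the robot as it stands. Calls block until the motion is done:
- movep(position, orientation): joint-space move of the TCP to a pose.
- move_l(position, velocity=0.15, rot=None, until_force=None): straight line of the TCP; rot=None keeps the orientation; velocity is the mean speed in m/s. With until_force (N) it stops when the force on the tool has changed by that much, and returns True; else False.
- set_joints(angles): joint-space move.
- let_go() and grab(newtons=None): open the fingers fully, or close them until they stop; newtons is the grip in N (None keeps the last).
- sleep(seconds).
- ik(position, orientation): joint angles nearest the present ones, or None.
- get_state(): the state.
- grab_frame(name): name is "scene" or "top"; returns a dict with "img" (400x640x3 uint8, red, green, blue), "fx", "fy", "cx", "cy" (pixels), "cam_to_world" (4x4, takes a point from camera to world coordinates). Camera axes: x right, y down, z forward; pixel columns grow to the right and rows downward; lengths in m; the calibration is good to about 2 mm. A picture is of the moment at which its call begins. There is no depth.
A pose or a line that the arm cannot do raises MotionError and nothing moves.
- sign_off(): hands the job in; it is judged then, once.
Trained networks look in the newest picture that a camera, given by its name, has taken for a name from the list of things; names that differ only in an ending like _2 or _b are one class to them, and where a whole thing is asked for, a point or a joint stands for the part that bears it (a point fixed in the world has none). Each returns a list of dicts, best first, with "score" (0 to 1); they miss things now and then, are a little off and sometimes report something else, mostly with a low value. They report only what shows in the picture. A call takes as long as a camera call. They do not tell look-alikes from the thing itself.
- spot_in(camera, name): "centre" ([column, row] in pixels, amid what is visible of it).
- silhouettes(camera, name): "mask" (400x640 bool, what is visible of it) and "centre" ([column, row] in pixels, amid what is visible of it).
- tip_of(camera, name): "centre" ([column, row] in pixels: a listed point, or the origin of a listed thing).
The state is a dict: "clock": time; "q": joint angles; "joint_velocities": joint speeds; "tau": joint torques, N m; "position": TCP position; "eef_rot": TCP orientation; "contact_force": force on the tool from outside, world axes, zero at the start; "wrist_torque": the same for the moment, N m; "finger_gap": opening from 0.0 (shut) to 1.0 (fully open); "grasp_force": force on a finger pad.
Only numpy, scipy, OpenCV 4.12 (cv2) and the standard library are available. Lean on these libraries where they do the work, as an engineer would, in place of code of your own. Each camera call takes 0.05 s, during which the arm holds its last target. There are 200 camera calls.

## Working session

There is one attempt and no reset: what is moved stays moved. The work goes in short steps, each a Python script; the robot and the scene stay as the last script left them, time stands still between calls to the robot, and variables do not carry over. Pictures are saved under pics/ and viewed, at most 10 in all, crops included, and the job is handed in when it is done.

```bash
mkdir -p pics; cat > h.py <<'E'
from cell import *
import numpy as np, cv2
def ray(f,px):
    T=np.array(f["cam_to_world"]); d=T[:3,:3]@np.array([(px[0]-f["cx"])/f["fx"],(px[1]-f["cy"])/f["fy"],1]); return T[:3,3],d
def at_z(f,px,z):
    o,d=ray(f,px); return o+d*(z-o[2])/d[2]
def proj(f,p):
    T=np.linalg.inv(np.array(f["cam_to_world"])); c=T[:3,:3]@np.array(p)+T[:3,3]; return [f["fx"]*c[0]/c[2]+f["cx"],f["fy"]*c[1]/c[2]+f["cy"]]
def tri(a,pa,b,pb):
    o1,d1=ray(a,pa);o2,d2=ray(b,pb)
    A=np.stack([d1,-d2],1);s=np.linalg.lstsq(A,o2-o1,rcond=None)[0]
    return (o1+s[0]*d1+o2+s[1]*d2)/2, np.linalg.norm(o1+s[0]*d1-o2-s[1]*d2)
E
python3 - <<'E'
from h import *
np.set_printoptions(precision=3,suppress=True)
F={}
for c in("scene","top"):
    F[c]=grab_frame(c); cv2.imwrite(f"pics/{c}0.png",F[c]["img"][:,:,::-1])
    print(c,np.array(F[c]["cam_to_world"])[:3,3],F[c]["fx"])
    for n in ["rocker_press","switch_base","cone_tall","cone_mid","cone_short","dish","riser","sizing_bar","ring_box","loupe","caliper","brush"]:
        z={"rocker_press":.046}.get(n,0)
        print(n,[(round(d["score"],2),np.round(d["centre"]).astype(int).tolist(),at_z(F[c],d["centre"],z)[:2].round(3).tolist()) for d in tip_of(c,n)[:4]])
print(get_state()["clock"],get_state()["eef_rot"])
E
```

```text
scene [1.102 0.091 0.94 ] 399.380551181414
rocker_press [(0.66, [230, 197], [0.529, -0.256]), (0.54, [358, 256], [0.636, 0.111]), (0.53, [245, 154], [0.373, -0.262]), (0.51, [370, 173], [0.37, 0.109])]
switch_base [(0.92, [371, 178], [0.351, 0.114]), (0.89, [251, 160], [0.354, -0.257]), (0.69, [240, 123], [0.209, -0.339])]
cone_tall [(0.58, [416, 258], [0.589, 0.262])]
cone_mid [(0.93, [359, 257], [0.615, 0.115])]
cone_short [(0.74, [290, 245], [0.618, -0.069])]
dish [(0.87, [320, 208], [0.485, -0.016]), (0.43, [193, 264], [0.721, -0.3])]
riser [(0.92, [220, 266], [0.711, -0.234])]
sizing_bar [(0.75, [321, 300], [0.751, 0.039])]
ring_box [(0.77, [414, 212], [0.447, 0.248]), (0.55, [418, 260], [0.594, 0.265]), (0.34, [320, 299], [0.748, 0.036]), (0.22, [318, 206], [0.481, -0.02])]
loupe [(0.72, [450, 301], [0.69, 0.348]), (0.27, [193, 262], [0.715, -0.305])]
caliper [(0.58, [175, 202], [0.549, -0.423])]
brush [(0.68, [466, 242], [0.515, 0.39])]
top [ 0.272 -0.012  1.37 ] 454.9680997993237
rocker_press [(0.71, [431, 312], [0.206, -0.346]), (0.46, [396, 203], [0.52, -0.253]), (0.42, [397, 254], [0.37, -0.255]), (0.31, [333, 176], [0.598, -0.066])]
switch_base [(0.93, [429, 316], [0.191, -0.353]), (0.91, [397, 262], [0.349, -0.26]), (0.77, [271, 260], [0.352, 0.117]), (0.57, [394, 209], [0.51, -0.256])]
cone_tall [(0.66, [227, 184], [0.582, 0.259]), (0.6, [446, 196], [0.553, -0.416])]
cone_mid [(0.53, [272, 176], [0.611, 0.119])]
cone_short [(0.68, [332, 174], [0.619, -0.067])]
dish [(0.59, [317, 220], [0.473, -0.019])]
riser [(0.67, [390, 148], [0.705, -0.246])]
sizing_bar [(0.63, [297, 128], [0.764, 0.046])]
ring_box [(0.69, [227, 227], [0.45, 0.253])]
loupe [(0.5, [200, 152], [0.684, 0.347])]
caliper [(0.71, [398, 205], [0.521, -0.268]), (0.56, [448, 195], [0.555, -0.422]), (0.54, [198, 151], [0.688, 0.352])]
brush [(0.67, [180, 208], [0.506, 0.399])]
1.3 [0.659 3.072 0.   ]
```

View pics/scene0.png

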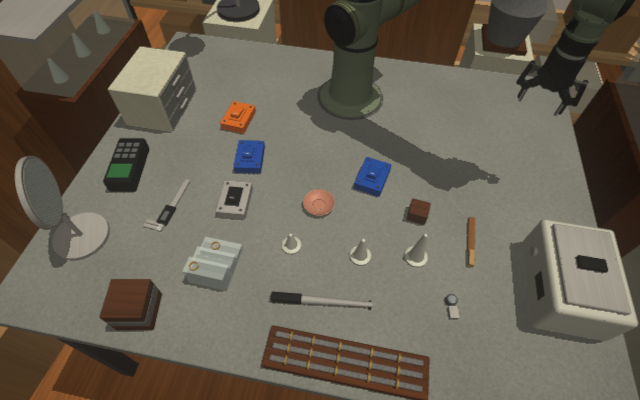

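View pics/top0.png

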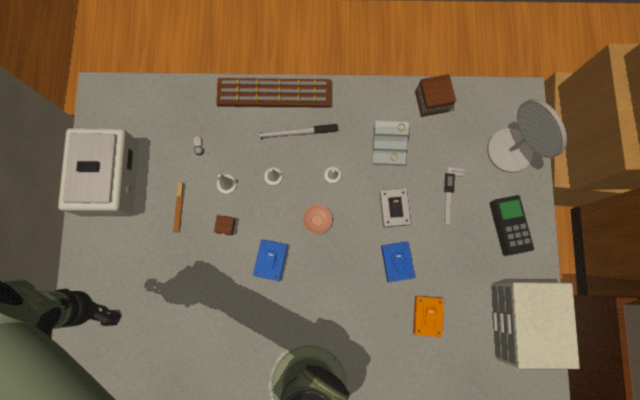

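The steel base is at scene (235,198) / top (395,208). The blue bases at scene (249,157) and (372,176) and the orange one at (238,117) are look-alikes. The cones at scene (291,242), (361,251) and (417,250) look short, mid and tall in that order. I'll confirm both in one crop and measure them.

```bash
python3 - <<'E'
from h import *
np.set_printoptions(precision=4,suppress=True)
S=grab_frame("scene");T=grab_frame("top")
F={"scene":S,"top":T}
def crop(f,u,v,w,h,k): return cv2.resize(f["img"][v-h//2:v+h//2,u-w//2:u+w//2],None,fx=k,fy=k,interpolation=cv2.INTER_CUBIC)
a=np.hstack([crop(S,235,198,66,50,6),crop(T,395,208,66,50,6)])
b=np.hstack([crop(S,354,247,160,50,4.95)])
b=cv2.resize(b,(a.shape[1],250))
cv2.imwrite("pics/crop.png",np.vstack([a,b])[:,:,::-1])
for c,near in(("scene",(235,198)),("top",(395,208))):
    for d in silhouettes(c,"switch_base"):
        if np.hypot(*(np.array(d["centre"])-near))<15:
            ys,xs=np.where(d["mask"])
            P=np.array([at_z(F[c],(x,y),.03)[:2] for x,y in zip(xs,ys)],dtype=np.float32)
            print(c,"base",d["score"],d["centre"],cv2.minAreaRect(P*1000))
    # black rocker
    im=F[c]["img"].astype(int); m=(im.max(2)<70)
    u,v=near; mm=np.zeros_like(m); mm[v-12:v+13,u-12:u+13]=m[v-12:v+13,u-12:u+13]
    ys,xs=np.where(mm); P=np.array([at_z(F[c],(x,y),.042)[:2] for x,y in zip(xs,ys)],dtype=np.float32)
    print(c,"rocker",len(P),cv2.minAreaRect(P*1000))
    for n in("cone_tall","cone_mid","cone_short","dish"):
        for d in silhouettes(c,n)[:2]:
            ys,xs=np.where(d["mask"]); 
            print(c,n,round(d["score"],2),np.round(d["centre"]),xs.min(),xs.max(),ys.min(),ys.max(),"toprow x",xs[ys==ys.min()].mean(), "area",len(xs))
E
```

```text
scene base 0.94 [234.8, 198.7] ((523.3685302734375, -250.2832794189453), (124.42146301269531, 86.14543151855469), 6.297633647918701)
scene rocker 236 ((520.5324096679688, -251.03414916992188), (60.294063568115234, 37.407772064208984), 5.869688987731934)
scene cone_tall 0.63 [418. 256.] 404 426 234 266 toprow x 424.5 area 487
scene cone_tall 0.63 [233. 195.] 226 239 188 201 toprow x 234.0 area 160
scene cone_mid 0.58 [359. 256.] 349 370 239 265 toprow x 362.5 area 386
scene cone_short 0.52 [289. 246.] 281 301 234 254 toprow x 290.0 area 306
scene dish 0.82 [319. 202.] 303 334 189 215 toprow x 317.5 area 676
scene dish 0.41 [421. 257.] 404 426 234 267 toprow x 424.5 area 521
top base 0.62 [398.2, 208.6] ((507.88958740234375, -252.06723022460938), (111.77886199951172, 83.48606872558594), 5.604705810546875)
top rocker 200 ((508.77349853515625, -251.951904296875), (56.04946517944336, 34.38200759887695), 5.759650230407715)
top cone_tall 0.74 [225. 185.] 217 235 175 192 toprow x 220.5 area 255
top cone_tall 0.72 [272. 176.] 265 282 168 185 toprow x 273.5 area 245
top cone_mid 0.66 [272. 176.] 265 281 168 184 toprow x 273.0 area 229
top cone_short 0.54 [333. 179.] 325 340 167 183 toprow x 332.5 area 217
top dish 0.74 [316. 220.] 304 330 206 233 toprow x 317.0 area 604
```

View pics/crop.png

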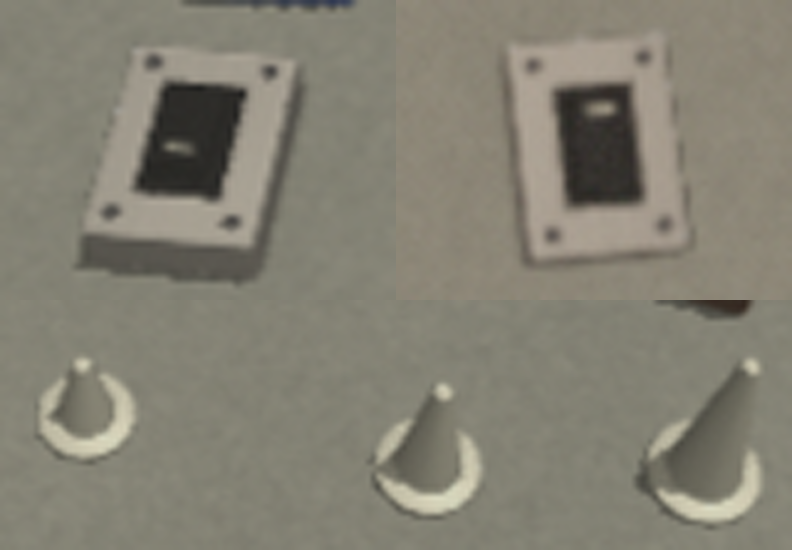

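The crop confirms both: the steel base with the white line on its far half, and the tall cone on the right in scene (tip about 424,235). Base yaw is about +0.1. Next I'll shut the fingers and hover over the press point to check how well the cameras agree.

```bash
cat >> h.py <<'E'
def down(yaw): return [np.pi*np.cos(yaw/2),np.pi*np.sin(yaw/2),0]
E
python3 - <<'E'
from h import *
np.set_printoptions(precision=4,suppress=True)
grab()
p=[.530,-.250,.16]
q0=np.array(get_state()["q"]); best=None
for y in(.1,.1-np.pi):
    q=ik(p,down(y)); print(y,q)
    if q is not None and (best is None or abs(np.array(q)-q0).max()<best[0]): best=(abs(np.array(q)-q0).max(),y)
y=best[1]
movep([.530,-.250,.25],down(y)); move_l([.530,-.250,.07],0.12)
s=get_state(); print(y,s["clock"],s["position"],s["contact_force"])
ims=[]
for c in("scene","top"):
    f=grab_frame(c); u,v=proj(f,s["position"]); print(c,u,v, proj(f,[.530,-.25,.046]))
    im=f["img"].copy(); U,V=int(u),int(v)
    im=cv2.resize(im[V-30:V+30,U-32:U+32],None,fx=6,fy=6,interpolation=cv2.INTER_CUBIC)
    cv2.drawMarker(im,(int((u-U+32)*6),int((v-V+30)*6)),(255,0,0),cv2.MARKER_CROSS,14,1); ims.append(im)
cv2.imwrite("pics/hover.png",np.hstack(ims)[:,:,::-1])
E
```

```text
0.1 [-0.5667  0.4464 -0.2021  0.9224 -0.      2.4749]
-3.041592653589793 [-0.5667  0.4464 -0.2021  0.9224 -0.     -0.6667]
0.1 7.1667 [ 0.5305 -0.2503  0.0707] [-0.6455 -0.1003 -0.3913]
scene 230.8467947408692 192.37640651998987 [np.float64(232.5531009434058), np.float64(197.55608613719033)]
top 396.3370318729126 197.78977150578396 [np.float64(394.7394299322088), np.float64(199.57000522140166)]
```

View pics/hover.png

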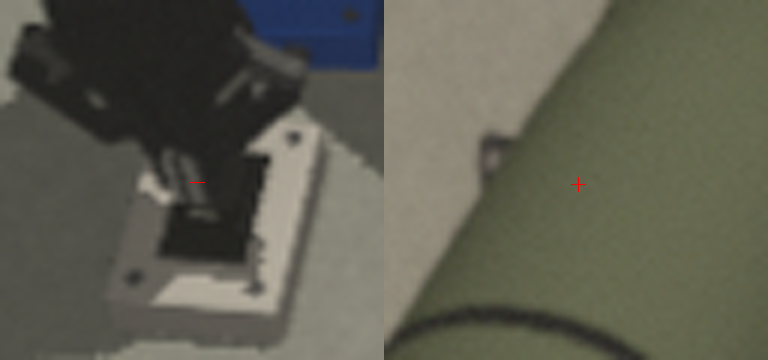

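The scene half shows the shut fingers just over the rocker's far half. The white line is at about scene (232,198), and my projected target is (232.6,197.6). The top view is hidden by the arm. The target holds, so I'll press.

```bash
python3 - <<'E'
from h import *
np.set_printoptions(precision=4,suppress=True)
p=[.530,-.251]
print(move_l(p+[.052],0.06)); f0=np.array(get_state()["contact_force"])
hit=move_l(p+[.034],0.02,until_force=14)
s=get_state(); print(hit,s["position"],np.array(s["contact_force"])-f0,s["clock"])
sleep(.4); s=get_state(); print(s["position"],np.array(s["contact_force"])-f0)
move_l(p+[.10],0.08); 
move_l([.43,-.251,.25],0.15)
f=grab_frame("scene"); g=grab_frame("top"); print(get_state()["clock"])
a=f["img"][168:228,200:264]; b=g["img"][178:238,363:427]
cv2.imwrite("pics/after.png",cv2.resize(np.hstack([a,b]),None,fx=6,fy=6,interpolation=cv2.INTER_CUBIC)[:,:,::-1])
for c in("scene","top"): print(c,[(round(d["score"],2),np.round(d["centre"],1)) for d in tip_of(c,"rocker_press")])
E
```

```text
False
True [ 0.5317 -0.2511  0.0407] [-0.6816  1.9068  7.6858] 8.3667
[ 0.5317 -0.2511  0.0407] [0.1127 1.5417 7.241 ]
11.1167
scene [(0.67, array([232.3, 197.6])), (0.58, array([246.9, 153.5])), (0.55, array([370.6, 173.8])), (0.53, array([234.1, 114.2]))]
top [(0.75, array([271.3, 254.2])), (0.74, array([433.5, 313.8])), (0.64, array([296.1, 130.1])), (0.56, array([394.2, 202.1])), (0.35, array([177.6, 204.9]))]
```

View pics/after.png

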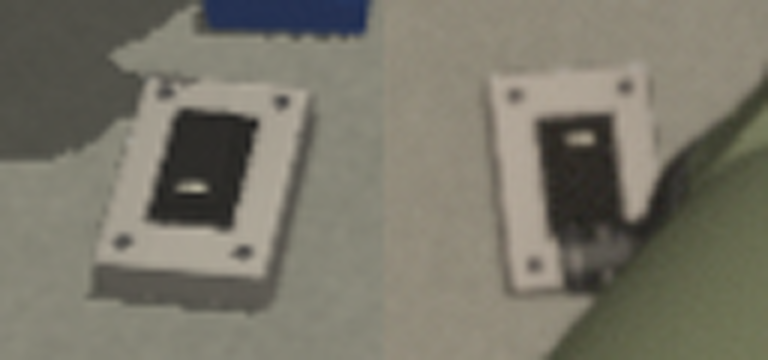

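The white line moved down about 1.7 px in scene, against roughly 1.3 px expected for a full throw, so the rocker looks on. I'll confirm with one firmer press and compute the tip and dish positions in the same step.

```bash
python3 - <<'E'
from h import *
np.set_printoptions(precision=4,suppress=True)
S=grab_frame("scene");T=grab_frame("top")
print("tip",at_z(S,(424.5,235),.115),"top foot/bbox low", at_z(T,(220.5,176.5),.115))
print("origins",at_z(S,(416,258),0),at_z(T,(227,184),0))
print("dish",at_z(S,(318.5,202),.014),at_z(T,(317,219.5),.014))
p=[.532,-.251]
move_l(p+[.10],0.2); move_l(p+[.05],0.08); f0=np.array(get_state()["contact_force"])
for z in(.045,.043,.042,.041): 
    h=move_l(p+[z],0.03,until_force=22); s=get_state(); print(z,h,s["position"][2],(np.array(s["contact_force"])-f0)[2])
h=move_l(p+[.034],0.02,until_force=25); s=get_state(); print(h,s["position"],(np.array(s["contact_force"])-f0)[2])
move_l(p+[.10],0.1); move_l(p+[.26],0.2); print(get_state()["clock"])
E
```

```text
tip [0.5876 0.2562 0.115 ] top foot/bbox low [0.578  0.2546 0.115 ]
origins [0.5899 0.2603 0.    ] [0.5826 0.258  0.    ]
dish [ 0.4761 -0.0211  0.014 ] [ 0.4727 -0.0199  0.014 ]
0.045 False 0.04499380649501198 -1.3057208095917683
0.043 False 0.04290242214662686 -0.1606311741519012
0.042 False 0.04193774239030047 -1.0729330022547245
0.041 False 0.04100741078937131 -0.7262547069912242
True [ 0.5321 -0.2511  0.0406] 7.885956237418878
16.175
```

Second press: no contact until 40.7 mm, then a hard stop, so the rocker is fully on. Next the cone, then the dish.

```bash
python3 - <<'E'
from h import *
np.set_printoptions(precision=4,suppress=True)
c=[.585,.258]; d=[.475,-.020]
def best(p):
    q0=np.array(get_state()["q"]); o=[]
    for y in np.arange(-3.1,3.1,.2):
        q=ik(p,down(y))
        if q is not None: o.append((abs(np.array(q)-q0)[5],y))
    return down(min(o)[1])
movep(c+[.29],best(c+[.29])); move_l(c+[.140],0.12)
s=get_state(); print(s["position"],s["clock"])
f=grab_frame("scene"); u,v=proj(f,s["position"]); print(u,v,proj(f,c+[.115]))
U,V=int(u),int(v); cv2.imwrite("pics/cone.png",cv2.resize(f["img"][V-40:V+45,U-50:U+50],None,fx=6,fy=6,interpolation=cv2.INTER_CUBIC)[:,:,::-1])
sleep(2.2); print(get_state()["contact_force"],get_state()["clock"])
E
```

```text
[0.5856 0.2582 0.1409] 19.4333
427.92120736137105 228.84894581276725 [np.float64(425.2994873655902), np.float64(234.18012534298873)]
[-0.2803 -0.9505 -0.2525] 21.6833
```

View pics/cone.png

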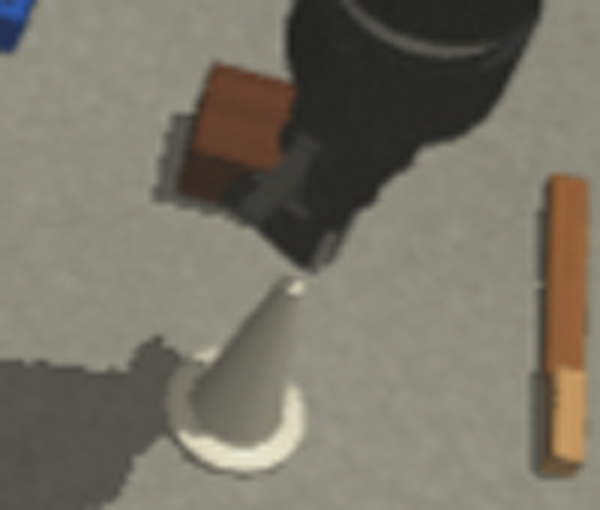

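The shut fingertips are right above the tall cone's tip. The tip is at scene (426,236), predicted (425,234), and the cone is upright and untouched. Hold time is done, so on to the dish.

```bash
python3 - <<'E'
from h import *
np.set_printoptions(precision=4,suppress=True)
d=[.475,-.020]
move_l([.585,.258,.29],0.15)
q0=np.array(get_state()["q"]); o=[]
for y in np.arange(-3.1,3.1,.2):
    q=ik(d+[.25],down(y))
    if q is not None: o.append((abs(np.array(q)-q0)[5],y))
movep(d+[.25],down(min(o)[1])); move_l(d+[.046],0.12)
s=get_state(); print(s["position"],s["clock"])
f=grab_frame("scene"); u,v=proj(f,s["position"]); print(u,v)
U,V=int(u),int(v); cv2.imwrite("pics/dish.png",cv2.resize(f["img"][V-50:V+50,U-65:U+65],None,fx=6,fy=6,interpolation=cv2.INTER_CUBIC)[:,:,::-1])
sleep(2.3); print(get_state()["contact_force"],get_state()["clock"])
E
```

```text
[ 0.4755 -0.0201  0.0465] 25.8417
319.0260356324887 195.18322595379024
[-0.3229  1.1175 -0.0808] 28.1917
```

View pics/dish.png

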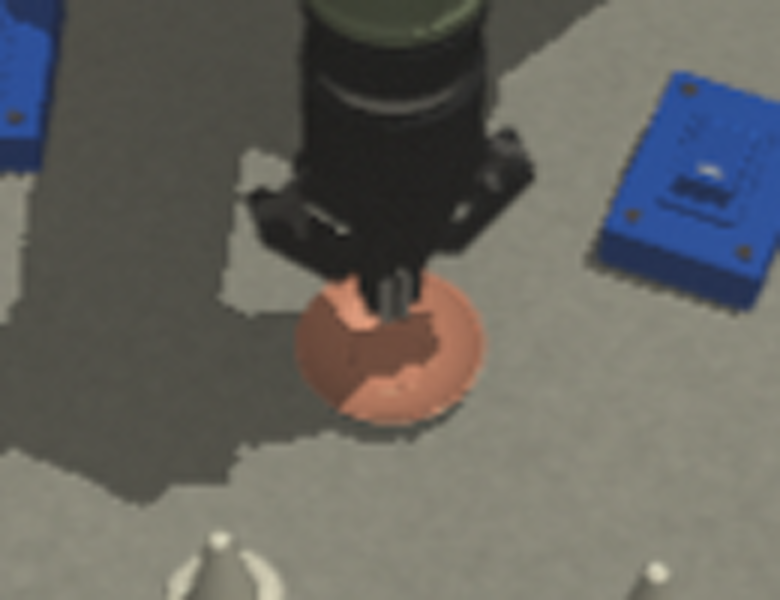

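The shut fingertips hang above the middle of the dish: tip at about scene (319,197), dish centre about (319,202), which matches a 28 mm gap above the rim. Nothing is touched, so I'm handing in.

```bash
python3 -c "
from cell import *
print(sign_off())"
```

```text
the job is handed in; nothing more can be done
None
```

I switched the case light on, pointed at the tallest cone's tip for just over two seconds, then at the dish, where the arm still is; the job is handed in at about 28 s with no contact seen on cones or dish (the verdict was not shown).

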